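Nest the centrifuge adapters and hold the height gauge over them

ROBOT

A 6-joint arm with a two-finger parallel gripper is mounted at the origin on a cart in front of the work surface, level with it; the furniture and walls round the work are solid. World frame = base frame: x ahead of the robot, y to its left, z up, the work surface at z = 0. Lengths are in mm, angles in rad, forces in N, time in s.
With the tool pointing down it reaches from about 350 to 875 mm from the base axis. Payload 4.2 kg.
Tool frame: the origin (TCP) lies midway between the tips of the shut fingers; the grasp point (between the pads) lies 19 mm behind it; x points along the fingers, y is the direction in which the jaws open and shut, and the axes are right-handed (so a half turn about x gives the same grasp; the last joint's range is limited). The gripper opens to 85 mm and grips with 20 to 120 N. Pads are 22 mm wide; open, the fingers measure 114 mm over their backs; the gripper's body (76 mm by 85 mm) begins 54 mm behind the grasp point. The pads swing forward as they close: fully open they stand 13 mm farther back than shut.
Start: joints at [-1.039, 0.385, 0.008, 0, -1.194, -0.259], TCP at [168.41, -601.862, 208.812] pointing down, gripper open.
Joint ranges: [-3.14, 3.14], [-1.21, 2.06], [-1.07, 1.41], [-3.16, 2.05], [-2.99, -0.16], [-3.1, 3.1]. Speed limits (rad/s): [2.79, 2.79, 3.14, 3.14, 3.14, 3.14].

INTERFACE

Orientations are given as a unit quaternion [x, y, z, w].
In Python, from bench import readout, imaging, arm gives the robot as it stands.
- The arm moves only by the tool arm_command, never from a script. Its argument "increments" is a list of rows, each a list of 3 entries, a list of its own where there are three numbers: the turn, a rotation vector about the world's x, y, z in degrees, then the shift along the world's x, y, z in mm, then the closure, from 0 (fully open) to 1 (shut). In form: [[[ax, ay, az], [tx, ty, tz], fingers], ...]. A call has exactly 5 rows; each row is the pose to reach, as a shift and turn from the pose measured when the call began; what a row does not reach only later rows make up. A row lasts 1/10 s, in which the tool goes at most 50 mm and 8.59 degrees, less where a joint would pass 70% of its speed; a pose out of reach is approached as far as the arm can. A call with a gripper value outside its range is refused whole. The fingers move at their own pace and stop on an object; the grip force is fixed at half the most. Time passes only in rows, so rows that repeat a pose let the fingers close, or fill a call up. It gives the time, the measured TCP pose, the force and the opening at its end, in the units of the state.
- readout.read_state(): the state, without advancing time (a new reading comes with each control period).
- imaging.get_image(name): name is "scene" or "top" or "wrist"; returns (picture, depth): 400x640x3 uint8, blue, green, red; 400x640 float32, mm along the optical axis (not along the pixel's ray), 0 where there is no reading.
- imaging.camera_info(name): a dict with "vfov" (degrees; the focal length in pixels is half the picture's height over the tangent of half this angle, whatever the lens; pixels are square), "cx", "cy" (the principal point, pixels), "D" ([k1, k2, p1, p2, k3] as OpenCV has them; the pictures are not rectified), "eye" and "rotation" of the camera in the world; the wrist camera has in their place "T_tool_cam" (4x4, takes a point from camera to tool coordinates, whose origin is the TCP and whose axes are the tool frame's). Camera axes: x right, y down, z forward; pixel columns grow to the right and rows downward; lengths in mm; the calibration is good to about 2 mm. A picture is of the moment at which its call begins: read the wrist's pose just before it. camera_info takes no time and is no camera call.
- arm.job_done(): hands the job in, once; it reports no verdict.
The state is a dict: "clock": time; "joints": joint angles; "joint_vel": joint speeds; "joint_efforts": joint torques, N m; "position": TCP position; "ee_rot": TCP orientation; "contact_force": force on the tool from outside, world axes, zero at the start; "wrist_torque": the same for the moment, N m; "gripper_width": finger opening in mm.
Only numpy, scipy, OpenCV 4.12 (cv2) and the standard library are available. Lean on these libraries where they do the work, as an engineer would, in place of code of your own. Each camera call takes 0.05 s, during which the arm holds its last target. There are 200 camera calls.

TASK

Fit out the metal centrifuge bucket on the gauge stand: put the large blue adapter cup down into the bucket, then the small orange cup down into the blue one, both mouth up, fully home and let go. Then take the red grip post and swing the spring-loaded gauge arm over the nested cups until it is against its stop, and finish while still holding it there, because it springs back if let go. Leave the other things on the table where they are.

Things in the scene. Friction and masses are not known exactly. Their poses are not given: they have to be found in the camera images.
- station: Gauge stand, fixed to the table. Grey base plate 215x110 mm, 12 thick, top at z = 0.012. Origin on the table under the axis of the metal bucket; own +x points from the bucket to the pivot, own z up. The pivot pillar (dark, 26 mm across, with a steel coil spring) stands at own (0.110, 0). The sprung arm rests out on the own +y side and swings over the bucket; two 16 mm bosses stick out 7 mm from the bucket along own y.
- bucket_floor (a point): Centre of the inner floor of the open metal bucket (z = 0.014). Bucket bore 62 mm, outside 70 mm, wall 4, depth 28 mm (rim at z = 0.042).
- large_cup: Large blue plastic adapter cup, loose, mouth up: outside 56 mm, bore 48 mm, 62 tall, floor 4 thick, 70 g. Origin at the centre of its underside, z up. When home in the bucket its underside is on the bucket floor (rim at z = 0.076, 34 mm above the bucket's rim).
- small_cup: Small orange plastic adapter cup, loose, mouth up: outside 41 mm, bore 33 mm, 86 tall, 60 g. Origin at the centre of its underside, z up. When home its underside is 4 mm above the underside of the blue cup (rim at z = 0.104, 28 mm above the blue cup's rim).
- gauge_arm (a joint): Angle of the gauge arm about the upright pivot, rad: 0 at rest, 1.3 at the stop, where the arm lies straight over the bucket; grows counter-clockwise seen from above. A spring drives it back to 0: about 2 N to start it and 4.6 N to hold it at the stop, measured at the grip post. The aluminium arm is 20 mm wide, underside at z = 0.112, top at z = 0.122; its yellow 48 mm gauge disc hangs to z = 0.110, which clears the nested cups by 6 mm.
- pivot (a point): Point on the pivot axis of the arm, at the height of the arm's top (z = 0.122).
- grip_post: Red upright round grip post, 18 mm across (24 mm foot flange, 5 high), 50 tall, fixed on the free end of the arm, 175 mm from the pivot axis. Origin at the centre of its underside (z = 0.122); it turns about the pivot with the arm.
- reagent_bottle: Bystander, to be left alone: small amber glass bottle with white cap, 47 mm across, 97 tall. Origin at the centre of its underside.
- vial: Bystander, to be left alone: capped vial with yellowish body and black cap, 22 mm across, 46 tall. Origin at the centre of its underside.
- tip_box: Bystander, to be left alone: blue box with clear lid, 86x118 mm, 92 tall. Origin at the centre of its underside.
- timer: Bystander, to be left alone: flat white timer, 62x62 mm, 18 tall. Origin at the centre of its underside.
- log_book: Bystander, to be left alone: closed dark blue book lying flat, 106x76 mm, 10 thick. Origin at the centre of its underside.
There are look-alikes about, which are no part of the job. There is more than one size of the large_cup; the one meant has the size given above.

How it is judged:
By the outcome, as a careful person would: the job done as asked, in the order asked, and still so for the second after the job is handed in, while the arm keeps its last pose, push and grip.
It also fails if it takes over 70 s, if anything falls off the work surface, if the arm or the gripper's body presses on something with over 40 N, if the wrist force passes 120 N, or if a joint passes its speed limit or range.

## Working session

There is one attempt and no reset: what is moved stays moved. The work goes in short steps, Python scripts to look and compute and a tool call to move; the robot and the scene stay as the last step left them, time stands still between calls to the robot, and variables do not carry over. Pictures are saved under pics/ and viewed, about 8 in all and at most 12, crops included, and the job is handed in when it is done.

Besides the shell and the picture viewer there is one more tool, called after "Request:" as name([rows], argument=value, ...), one row to a line, values as JSON. arm_command: Moves the arm, as the interface text tells. Its arguments: {"type":"object","properties":{"increments":{"type":"array","items":{"type":"array"}}},"required":["increments"]}

```bash
mkdir -p pics; ls; cat > h.py <<'E'
import numpy as np, cv2
from bench import readout, imaging, arm
from scipy.spatial.transform import Rotation as R
def cam(name, st=None):
    i=imaging.camera_info(name); f=200/np.tan(np.radians(i["vfov"])/2)
    K=np.array([[f,0,i["cx"]],[0,f,i["cy"]],[0,0,1]]); D=np.array(i["D"],float)
    if "eye" in i: return K,D,np.array(i["rotation"],float).reshape(3,3),np.array(i["eye"],float)
    T=np.array(i["T_tool_cam"],float).reshape(4,4); Rt=R.from_quat(st["ee_rot"]).as_matrix()
    return K,D,Rt@T[:3,:3],Rt@T[:3,3]+np.array(st["position"])
def rays(c,uv):
    K,D,Rm,e=c; p=cv2.undistortPoints(np.array(uv,float).reshape(-1,1,2),K,D).reshape(-1,2)
    return np.c_[p,np.ones(len(p))]@Rm.T
def plane(c,uv,z):
    d=rays(c,uv); return c[3]+d*((z-c[3][2])/d[:,2])[:,None]
def deproj(c,uv,dep): return c[3]+rays(c,uv)*np.array(dep,float).reshape(-1,1)
def snap(name):
    st=readout.read_state(); im,d=imaging.get_image(name); c=cam(name,st)
    np.savez(f"{name}.npz",im=im,d=d,K=c[0],D=c[1],R=c[2],e=c[3]); return im,d,c
def load(name):
    z=np.load(f"{name}.npz"); return z["im"],z["d"],(z["K"],z["D"],z["R"],z["e"])
def cloud(d,c):
    v,u=np.mgrid[0:400,0:640]; return deproj(c,np.c_[u.ravel(),v.ravel()],d.ravel()).reshape(400,640,3)
E
python3 - <<'E'
from h import *
for n in("top","scene"):
    im,d,c=snap(n); cv2.imwrite(f"pics/{n}0.png",im); print(n,imaging.camera_info(n))
print(imaging.camera_info("wrist")); print(readout.read_state())
E
```

```text
picsTraceback (most recent call last):
  File "<stdin>", line 3, in <module>
  File "h.py", line 17, in snap
    st=readout.read_state(); im,d=imaging.get_image(name); c=cam(name,st)
                                                             ~~~^^^^^^^^^
  File "h.py", line 7, in cam
    if "eye" in i: return K,D,np.array(i["rotation"],float).reshape(3,3),np.array(i["eye"],float)
                              ~~~~~~~~~~~~~~~~~~~~~~~~~~~~~~~~~~~~~^^^^^
ValueError: cannot reshape array of size 4 into shape (3,3)
```

Rotation is a quaternion.

```bash
sed -i 's/np.array(i\["rotation"\],float).reshape(3,3)/R.from_quat(i["rotation"]).as_matrix()/' h.py
python3 - <<'E'
from h import *
for n in("top","scene"):
    im,d,c=snap(n); cv2.imwrite(f"pics/{n}0.png",im); print(n,imaging.camera_info(n))
    P=cloud(d,c); print(c[2], P[200,320], np.percentile(P[...,2][d>0],[5,50,95]))
print(imaging.camera_info("wrist")); print(readout.read_state())
E
```

```text
top {'vfov': 42.020014664143794, 'cx': 312.9265773971861, 'cy': 203.91428951832174, 'D': array([-0.15577654,  0.        ,  0.        ,  0.        ,  0.        ]), 'eye': array([-689.73659354,  333.17962775, 1695.41738281]), 'rotation': array([-0.54612123,  0.77025386, -0.26388176,  0.19704568])}
[[-0.3258492  -0.73731045  0.59177326]
 [-0.9452975   0.26423603 -0.19129023]
 [-0.01532753 -0.62173356 -0.78307883]] [ 602.3738372  -116.02081835   -1.4499801 ] [-8.05000504e+02  6.03121657e-01  6.64144517e+02]
scene {'vfov': 57.91582057455785, 'cx': 321.956802448276, 'cy': 198.24536445786958, 'D': array([0.0290666, 0.       , 0.       , 0.       , 0.       ]), 'eye': array([-14.40889384, 883.68751562, 701.60581698]), 'rotation': array([-0.23167918,  0.83271858, -0.48704816,  0.12525419])}
[[-0.86127229 -0.26383747  0.43428082]
 [-0.50785677  0.41821769 -0.75311053]
 [ 0.01707486 -0.86918568 -0.49419095]] [ 575.05517187 -124.19794902   30.19960502] [-798.21563328   12.22976269  596.77078284]
{'vfov': 65.9693643511749, 'cx': 325.70353992988197, 'cy': 198.48447678211286, 'D': array([-0.0538167
[... 408 characters left out ...]
]])}
{'clock': 0.15, 'joints': array([-1.03940643e+00,  3.85404328e-01,  6.94541297e-03, -3.63210077e-04,
       -1.19400210e+00, -2.58633772e-01]), 'joint_vel': array([ 0.00035948, -0.00190055,  0.00511287,  0.00317672,  0.00031338,
       -0.00021393]), 'joint_efforts': array([-7.25658424e-05, -3.92677689e+01,  1.88580483e+01,  4.18858945e+00,
       -3.44173277e-03, -1.87593940e-07]), 'position': array([ 168.27461942, -601.42632201,  207.95873138]), 'ee_rot': array([-0.09549909,  0.70066373,  0.09667743,  0.70043111]), 'contact_force': array([0.75760421, 0.14654327, 0.63935344]), 'wrist_torque': array([-2.16079107e-02,  2.96288154e-02,  5.39135168e-05]), 'gripper_width': 85.2920435948984}
```

View pics/top0.png

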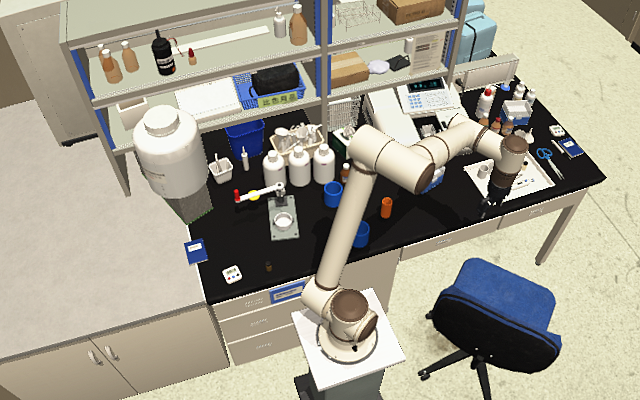

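View pics/scene0.png

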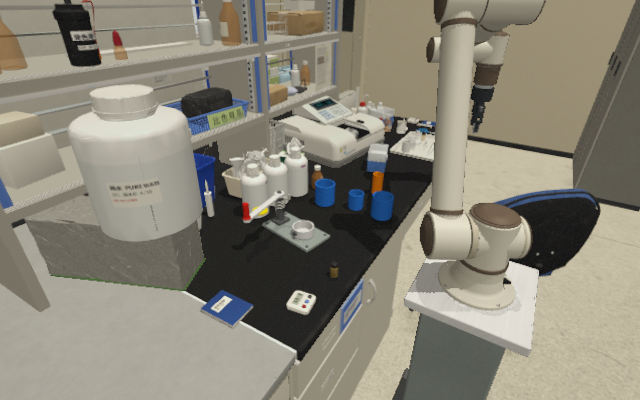

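The scene view shows three blue cups, at about (325,193), (356,200) and (382,206). The orange cup is at (378,183), the bucket at (303,230), the pivot at (281,210) and the red post at (246,211). In the top view the arm hides the middle blue cup. I'll measure sizes from colour masks and depth.

```bash
cat >> h.py <<'E'
def blobs(name,lo,hi,box,minpx=25):
    im,d,c=load(name); hsv=cv2.cvtColor(im,cv2.COLOR_BGR2HSV); P=cloud(d,c)
    m=cv2.inRange(hsv,np.array(lo),np.array(hi))
    P[d<=0]=np.nan
    ok=(P[...,0]>box[0])&(P[...,0]<box[1])&(P[...,1]>box[2])&(P[...,1]<box[3])&(P[...,2]>box[4])&(P[...,2]<box[5])
    n,l,s,ce=cv2.connectedComponentsWithStats(((m>0)&ok).astype(np.uint8))
    return [(s[k],ce[k],P[l==k]) for k in range(1,n) if s[k][4]>=minpx]
def circ(p):
    A=np.c_[2*p[:,:2],np.ones(len(p))]; s=np.linalg.lstsq(A,(p[:,:2]**2).sum(1),rcond=None)[0]
    return s[:2],np.sqrt(s[2]+s[:2]@s[:2])
E
python3 - <<'E'
from h import *
box=(200,1000,-700,700,-5,250)
for n in("top","scene"):
  for nm,lo,hi in(("blue",(100,120,40),(125,255,255)),("orange",(5,150,80),(17,255,255)),("red",(0,150,80),(4,255,255)),("yellow",(22,120,80),(34,255,255))):
    for s,ce,p in blobs(n,lo,hi,box):
        z=np.percentile(p[:,2],98); top=p[p[:,2]>z-4]
        cc,r=circ(top) if len(top)>4 else (0,0)
        print(n,nm,s[:5],"med",np.median(p,0).round(),"min",np.percentile(p,2,axis=0).round(),"max",np.percentile(p,98,axis=0).round(),"rim",np.round(cc,1),round(float(r),1))
E
```

```text
top blue [224 119  41  41 775] med [934.  98. 105.] min [919.  21.  11.] max [983. 175. 169.] rim [995.9 100.7] 88.0
top blue [424 175  20  18  89] med [ 507. -604.   20.] min [ 484. -640.   -1.] max [ 520. -541.   51.] rim 0 0.0
top blue [324 181  19  27 414] med [ 572. -161.   53.] min [ 542. -219.    2.] max [ 623. -126.   88.] rim [ 576.  -161.2] 34.7
top blue [353 220  17  28 308] med [ 334. -201.   43.] min [ 321. -248.   -1.] max [ 402. -161.   88.] rim [ 354.6 -189.3] 33.4
top blue [184 238  24  26 330] med [508. 429.   9.] min [468. 393.  -2.] max [572. 466.  18.] rim [511.9 433.3] 38.1
top orange [341 170   8   7  43] med [ 656. -246.   64.] min [ 647. -260.   46.] max [ 670. -233.   77.] rim [ 655.9 -246.1] 8.1
top orange [381 197  11  21 196] med [ 431. -337.   59.] min [ 418. -358.    0.] max [ 464. -319.   92.] rim [ 439.3 -339.4] 17.6
top red [234 189   6  12  56] med [620. 219. 152.] min [612. 211.  -0.] max [753. 228. 177.] rim [619.5 216.7] 6.5
top yellow [249 195  11   5  31] med [615. 152. 115.] min [604. 131.  -1.] max [708. 168. 122.] rim [605.3 146.5] 11.2
scen
[... 554 characters left out ...]
   56.] min [ 319. -225.    2.] max [ 392. -148.   84.] rim [ 356.1 -186.1] 35.4
scene blue [202 290  51  35 742] med [505. 432.  11.] min [467. 395.   8.] max [568. 467.  14.] rim [518.2 432.4] 39.5
scene orange [312 171  10  13  68] med [ 664. -239.   62.] min [ 652. -374.    1.] max [ 718. -228.   78.] rim [ 662.5 -245.8] 6.7
scene orange [371 172  13  21 202] med [ 435. -324.   60.] min [ 417. -357.   14.] max [ 457. -315.   87.] rim [ 438.5 -336.4] 20.1
scene red [242 203   9  17 104] med [618. 227. 150.] min [612. 217. 125.] max [628. 231. 173.] rim [622.2 222.7] 5.5
scene yellow [259 208   9   7  31] med [609. 157. 116.] min [604. 141. 113.] max [616. 174. 118.] rim [614.1 157.7] 11.3
```

The middle blue cup, with rim radius about 26 mm and height about 62 mm, is the one meant. The other two are about 84 mm tall with radius about 35 mm. Next I'll measure the station and the obstacles around it.

```bash
python3 - <<'E'
from h import *
st=readout.read_state(); print(R.from_quat(st["ee_rot"]).as_matrix().round(3))
for n,w,up in(("top",(226,280,172,244),5),("scene",(232,336,184,254),5)):
    im,d,c=load(n); P=cloud(d,c)
    uc={"top":(283,220),"scene":(303,229)}[n]
    y0,x0=uc[1],uc[0]
    q=P[y0-14:y0+14,x0-18:x0+18].reshape(-1,3); q=q[(q[:,2]>36)&(q[:,2]<47)]
    print(n,len(q),"bucket rim",circ(q) if len(q)>5 else 0, q.min(0).round(),q.max(0).round())
    # pillar / arm: high points in station area
    m=(P[...,0]>440)&(P[...,0]<760)&(P[...,1]>-80)&(P[...,1]<260)&(d>0)
    for lo,hi in((8,16),(108,128),(128,190)):
        s=m&(P[...,2]>lo)&(P[...,2]<hi); q=P[s]; print(lo,hi,len(q),q.min(0).round(),q.max(0).round(),np.median(q,0).round())
# height map of both
H=np.zeros((520,760),np.float32)
C=np.zeros((520,760,3),np.uint8)
for n in("scene","top"):
    im,d,c=load(n); P=cloud(d,c); s=(d>0)&(P[...,2]<400)&(P[...,2]>-20)
    q=P[s]; col=im[s]; o=np.argsort(q[:,2]); q=q[o];col=col[o]
    r=((950-q[:,0])/1.3).astype(int); k=((480-q[:,1])/1.3).astype(int)
    ok=(r>=0)&(r<518)&(k>=0)&(k<758)
    for a in(0,1,2):
        for b in(0,1,2): 
            up=q[ok,2]>=H[r[ok]+a,k[ok]+b]-3
            H[r[ok][up]+a,k[ok][up]+b]=q[ok,2][up]; C[r[ok][up]+a,k[ok][up]+b]=col[ok][up]
cv2.imwrite("pics/ortho.png",C)
E
```

```text
[[-0.001 -0.269  0.963]
 [ 0.002  0.963  0.269]
 [-1.     0.002 -0.   ]]
top 74 bucket rim (array([528.23053202,  68.30597849]), np.float64(33.40502197287664)) [492.  28.  36.] [562. 110.  47.]
8 16 724 [441. -80.   8.] [758. 259.  16.] [561.  75.  11.]
108 128 379 [592. -79. 108.] [748. 229. 128.] [634.  89. 120.]
128 190 584 [596. -80. 128.] [760. 229. 190.] [723.  20. 151.]
scene 110 bucket rim (array([526.19611926,  71.53108235]), np.float64(33.110746584636175)) [491.  33.  36.] [560. 114.  45.]
8 16 880 [446. -73.   8.] [732. 137.  16.] [550.  81.  13.]
108 128 589 [598. -79. 108.] [759. 234. 128.] [632.  79. 120.]
128 190 819 [612. -79. 128.] [760. 231. 190.] [724.  36. 152.]
```

View pics/ortho.png

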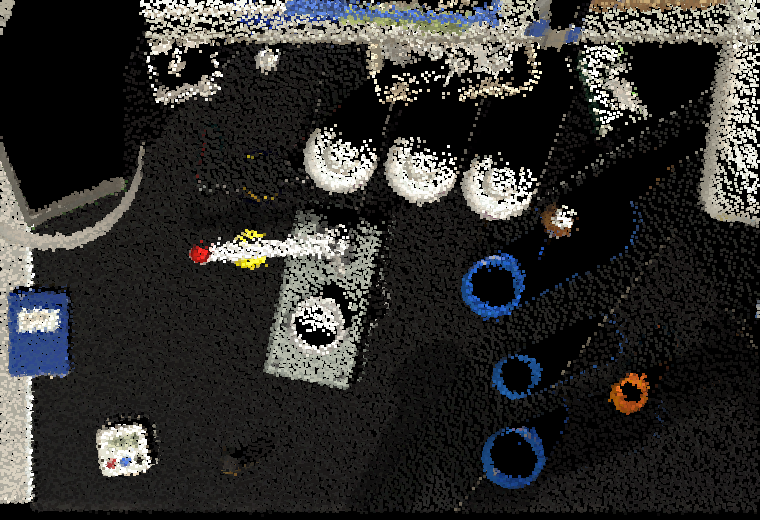

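Both views agree on the following (world mm):

| Item | Position | Check |
|---|---|---|
| Bucket | about (528, 69) | |
| Pivot | about (634, 44) | 109 mm from the bucket |
| Red post | about (620, 220) | 175 mm from the pivot |
| Blue cup | about (462, -190) | |
| Orange cup | about (439, -337) | |

The next move takes the wrist over the blue cup.

Request:
arm_command([
  [[0,0,0],[28,40,0],0],
  [[0,0,0],[56,80,0],0],
  [[0,0,0],[84,120,0],0],
  [[0,0,0],[112,160,0],0],
  [[0,0,0],[140,200,0],0],
])

```text
clock: 0.65
position: [308.9, -399.7, 207.8]
ee_rot: [-0.095, 0.701, 0.097, 0.7]
contact_force: [0.2, -0.6, -0.2]
gripper_width: 85.4
```

Request:
arm_command([
  [[0,0,0],[28,40,-4],0],
  [[0,0,0],[56,80,-8],0],
  [[0,0,0],[84,120,-12],0],
  [[0,0,0],[112,160,-16],0],
  [[0,0,0],[150,205,-20],0],
])

```text
clock: 1.15
position: [453.3, -199.5, 188.4]
ee_rot: [-0.095, 0.701, 0.097, 0.7]
contact_force: [1.5, -0.6, 1.1]
gripper_width: 85.5
```

Request:
arm_command([
  [[0,0,0],[1,1,0],0],
  [[0,0,0],[1,1,0],0],
  [[0,0,0],[1,1,0],0],
  [[0,0,0],[1,1,0],0],
  [[0,0,0],[1,1,0],0],
])

```text
clock: 1.65
position: [453.6, -199.5, 188.5]
ee_rot: [-0.095, 0.701, 0.096, 0.7]
contact_force: [-0.0, 0.2, 0.0]
gripper_width: 85.3
```

```bash
cat >> h.py <<'E'
def rim(name,lo,hi,zr,near,rad=70):
    """outer rim circle: mask pixels whose depth height is near zr, hull cast on plane zr"""
    im,d,c=load(name); hsv=cv2.cvtColor(im,cv2.COLOR_BGR2HSV); P=cloud(d,c)
    m=(cv2.inRange(hsv,np.array(lo),np.array(hi))>0)&(abs(P[...,2]-zr)<6)&(np.hypot(P[...,0]-near[0],P[...,1]-near[1])<rad)
    v,u=np.nonzero(m); h=cv2.convexHull(np.c_[u,v].astype(np.int32)).reshape(-1,2)
    q=plane(c,h,zr); cc,r=circ(q); return cc,r,np.median(P[m][:,2]),len(u),(h.min(0),h.max(0))
E
python3 - <<'E'
from h import *
im,d,c=snap("wrist"); cv2.imwrite("pics/w1.png",im)
snap("top"); snap("scene")
B=((100,100,30),(125,255,255)); O=((4,140,60),(17,255,255))
print(rim("wrist",*B,62,(462,-190),45))
for n in("wrist","top","scene"):
    for a in ((B,62,(462,-190),45),(O,86,(439,-337),45)):
        try: print(n,rim(n,*a[0],*a[1:]))
        except Exception as e: print(n,e)
E
```

```text
(array([ 463.01077834, -193.33923667]), np.float64(27.914522191175568), np.float64(62.344795770549894), 786, (array([301, 168], dtype=int32), array([356, 222], dtype=int32)))
wrist (array([ 463.01077834, -193.33923667]), np.float64(27.914522191175568), np.float64(62.344795770549894), 786, (array([301, 168], dtype=int32), array([356, 222], dtype=int32)))
wrist (array([ 439.91120564, -338.03807224]), np.float64(21.12463174545726), np.float64(86.01038625283798), 599, (array([152, 112], dtype=int32), array([200, 159], dtype=int32)))
top (array([ 462.54662807, -192.48833901]), np.float64(29.473545934457363), np.float64(61.68996596191107), 50, (array([343, 205], dtype=int32), array([356, 217], dtype=int32)))
top (array([ 440.13571843, -339.71929261]), np.float64(21.65064465941978), np.float64(85.33158758304876), 34, (array([382, 197], dtype=int32), array([391, 206], dtype=int32)))
scene (array([ 460.63448251, -185.94591666]), np.float64(30.169194779330336), np.float64(60.105943800418686), 65, (array([348, 190], dtype=int32), array([363, 198], dtype=int32)))
scene (array([ 432.94628494, -332.68692631]), np.float64(26.239263779554495), np.float64(83.80352412940573), 40, (array([373, 172], dtype=int32), array([383, 178], dtype=int32)))
```

View pics/w1.png

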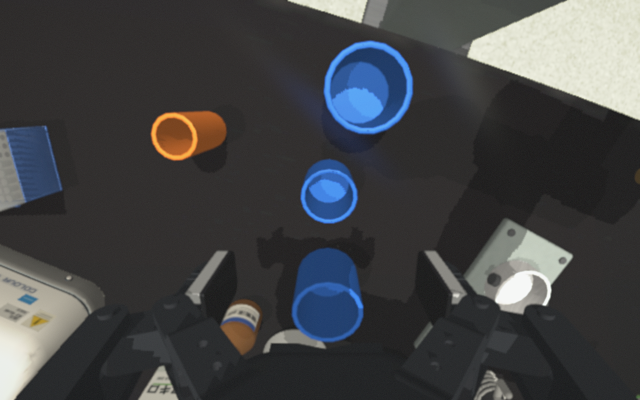

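The wrist view shows the target blue cup at (329,195) and the orange rim at (176,136). The neighbouring big cups are at (368,87) and (327,300), and the bucket is at (522,292). Cast rim radii are 27.9 mm for blue and 21.1 mm for orange, both as expected. Next I'll descend on the blue cup.

Request:
arm_command([
  [[0,0,0],[5,3,-35],0],
  [[0,0,0],[9,6,-70],0],
  [[0,0,0],[9,6,-105],0],
  [[0,0,0],[9,6,-135],0],
  [[0,0,0],[9,6,-158],0],
])

```text
clock: 2.3
position: [462.0, -193.4, 28.7]
ee_rot: [-0.094, 0.701, 0.096, 0.7]
contact_force: [0.0, -0.1, 0.5]
gripper_width: 85.2
```

Request:
arm_command([
  [[0,0,0],[0,0,0],0.2],
  [[0,0,0],[0,0,0],0.6],
  [[0,0,0],[0,0,0],1],
  [[0,0,0],[0,0,0],1],
  [[0,0,0],[0,0,0],1],
])

```text
clock: 2.8
position: [463.4, -193.5, 30.1]
ee_rot: [-0.095, 0.7, 0.096, 0.701]
contact_force: [0.8, 0.7, 2.1]
gripper_width: 52.7
```

Request:
arm_command([
  [[0,0,0],[0,0,0],1],
  [[0,0,0],[0,0,15],1],
  [[0,0,0],[0,0,40],1],
  [[0,0,0],[0,0,75],1],
  [[0,0,0],[0,0,110],1],
])

```text
clock: 3.3
position: [462.7, -193.5, 141.2]
ee_rot: [-0.095, 0.701, 0.096, 0.701]
contact_force: [0.7, 0.1, -0.7]
gripper_width: 52.3
```

The cup is lifted: wrist force is -0.7 N, which matches 70 g. I'll carry it to a viewing pose near the bucket.

Request:
arm_command([
  [[0,0,0],[4,15,40],1],
  [[0,0,0],[20,58,60],1],
  [[0,0,0],[38,104,65],1],
  [[0,0,0],[56,150,65],1],
  [[0,0,0],[74,195,65],1],
])

```text
clock: 3.8
position: [536.8, 3.4, 206.9]
ee_rot: [-0.094, 0.7, 0.096, 0.701]
contact_force: [0.8, -1.2, -1.1]
gripper_width: 52.3
```

Request:
arm_command([
  [[0,0,0],[10,30,0],1],
  [[0,0,0],[21,61,0],1],
  [[0,0,0],[21,61,0],1],
  [[0,0,0],[21,61,0],1],
  [[0,0,0],[21,61,0],1],
])

```text
clock: 4.3
position: [557.3, 63.7, 206.9]
ee_rot: [-0.094, 0.7, 0.096, 0.701]
contact_force: [0.7, 0.7, -0.8]
gripper_width: 52.4
```

```bash
python3 - <<'E'
from h import *
im,d,c=snap("wrist"); cv2.imwrite("pics/w2.png",im)
print(rim("wrist",(0,0,110),(180,90,255),42,(529,69),42))
st=readout.read_state(); print(st["position"],st["gripper_width"])
# held cup rim
B=((100,100,30),(125,255,255))
P=cloud(d,c); hsv=cv2.cvtColor(im,cv2.COLOR_BGR2HSV); m=(cv2.inRange(hsv,np.array(B[0]),np.array(B[1]))>0)&(np.hypot(P[...,0]-st["position"][0],P[...,1]-st["position"][1])<50)
q=P[m]; print(len(q),np.percentile(q,[1,50,99],axis=0).round(1))
E
```

```text
(array([527.16045037,  68.62025566]), np.float64(36.30231979476915), np.float64(42.31765631947965), 918, (array([302, 118], dtype=int32), array([372, 182], dtype=int32)))
[557.34681854  63.45923892 206.98020498] 52.73493954974357
11209 [[530.8  38.4 180.5]
 [568.6  65.8 218.9]
 [583.5  89.3 240.3]]
```

View pics/w2.png

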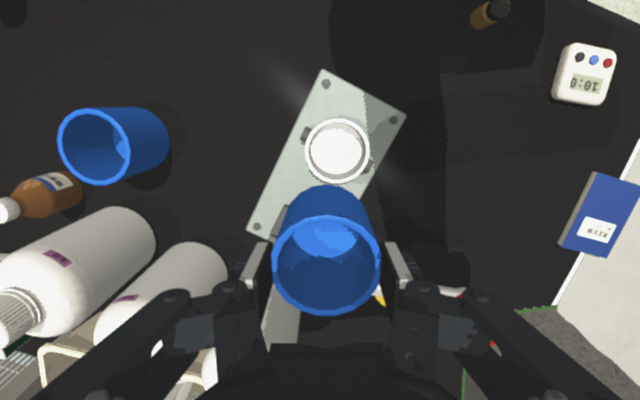

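The wrist view shows the bucket at (337,150), clear and empty. The blue cup is held upright at (326,250). I'll check the held cup's offset from the TCP and refine the bucket.

```bash
python3 - <<'E'
from h import *
print(rim("wrist",(100,60,30),(125,255,255),239,(557,63.5),50))
im,d,c=load("wrist"); P=cloud(d,c)
# bucket inner floor: hull of points deep within
m=(np.hypot(P[...,0]-527,P[...,1]-68.6)<40)&(abs(P[...,2]-42)<2.5)&(d>0)
v,u=np.nonzero(m); q=plane(c,np.c_[u,v],42); print("ring annulus fit",circ(q),len(q))
o=np.array([527.2,68.6]); r=np.hypot(*(q[:,:2]-o).T); k=(r<36.5)&(r>30); print(circ(q[k]),k.sum())
st=readout.read_state(); print(R.from_quat(st["ee_rot"]).as_matrix().round(3))
E
```

```text
(array([557.48875735,  64.07871972]), np.float64(28.264062424711778), np.float64(238.9134848133943), 3427, (array([270, 210], dtype=int32), array([381, 315], dtype=int32)))
ring annulus fit (array([526.96743784,  68.19749583]), np.float64(32.897813305716475)) 776
(array([526.96604461,  68.18061765]), np.float64(32.78472007593098)) 755
[[ 0.001 -0.266  0.964]
 [ 0.003  0.964  0.266]
 [-1.     0.002  0.002]]
```

Request:
arm_command([
  [[0,0,0],[-20,3,-10],1],
  [[0,0,0],[-30,4,-40],1],
  [[0,0,0],[-30,4,-80],1],
  [[0,0,0],[-30,4,-110],1],
  [[0,0,0],[-30,4,-115],1],
])

```text
clock: 4.85
position: [524.3, 65.4, 88.8]
ee_rot: [-0.094, 0.703, 0.094, 0.699]
contact_force: [0.7, -0.1, -0.6]
gripper_width: 52.7
```

Request:
arm_command([
  [[0,0,0],[0,0,-10],1],
  [[0,0,0],[0,0,-20],1],
  [[0,0,0],[0,0,-30],1],
  [[0,0,0],[0,0,-38],1],
  [[0,0,0],[0,0,-44],1],
])

```text
clock: 5.35
position: [524.9, 65.8, 44.8]
ee_rot: [-0.093, 0.702, 0.095, 0.699]
contact_force: [1.4, 2.0, 1.5]
gripper_width: 52.6
```

The cup's underside is at about z = 15 with light forces, so it is seated in the bucket. I'll open and retreat upward, and keep clear of the pillar.

Request:
arm_command([
  [[0,0,0],[0,0,-1],0.8],
  [[0,0,0],[0,0,-1],0.5],
  [[0,0,0],[0,0,-1],0.2],
  [[0,0,0],[0,0,0],0],
  [[0,0,0],[0,0,0],0],
])

```text
clock: 5.85
position: [524.6, 65.6, 44.8]
ee_rot: [-0.093, 0.703, 0.095, 0.699]
contact_force: [-0.1, 0.1, -0.5]
gripper_width: 85.3
```

Request:
arm_command([
  [[0,0,0],[0,0,20],0],
  [[0,0,0],[0,0,50],0],
  [[0,0,0],[0,0,90],0],
  [[0,0,0],[0,0,130],0],
  [[0,0,0],[0,0,160],0],
])

```text
clock: 6.35
position: [524.9, 65.5, 207.4]
ee_rot: [-0.093, 0.702, 0.095, 0.7]
contact_force: [0.4, 0.7, -0.1]
gripper_width: 85.2
```

```bash
python3 - <<'E'
from h import *
im,d,c=snap("wrist"); cv2.imwrite("pics/w3.png",im); snap("top"); snap("scene")
B=((100,60,30),(125,255,255))
for n in ("wrist","top","scene"):
    try: print(n,rim(n,*B,76,(527,68),45))
    except Exception as e: print(n,e)
print(readout.read_state()["position"])
E
```

```text
wrist (array([526.55010623,  66.68041592]), np.float64(27.839049785946834), np.float64(76.36565748963719), 748, (array([298, 158], dtype=int32), array([353, 212], dtype=int32)))
top 'NoneType' object has no attribute 'reshape'
scene (array([524.38990698,  72.80322847]), np.float64(30.569451370311846), np.float64(74.40975308986265), 85, (array([295, 213], dtype=int32), array([311, 223], dtype=int32)))
[525.46351011  65.9256903  206.99209586]
```

The blue rim is at z = 76.4 (home is 76), centred at (526.6, 66.7). Next I'll go over the orange cup.

Request:
arm_command([
  [[0,0,0],[-9,-45,0],0],
  [[0,0,0],[-18,-90,0],0],
  [[0,0,0],[-28,-135,0],0],
  [[0,0,0],[-38,-180,0],0],
  [[0,0,0],[-47,-225,0],0],
])

```text
clock: 7.0
position: [476.7, -160.5, 205.5]
ee_rot: [-0.093, 0.702, 0.095, 0.7]
contact_force: [1.5, 0.1, 0.2]
gripper_width: 85.6
```

Request:
arm_command([
  [[0,0,0],[-9,-45,0],0],
  [[0,0,0],[-18,-90,0],0],
  [[0,0,0],[-28,-135,0],0],
  [[0,0,0],[-38,-178,0],0],
  [[0,0,0],[-38,-178,0],0],
])

```text
clock: 7.5
position: [436.2, -342.1, 203.1]
ee_rot: [-0.09, 0.704, 0.094, 0.699]
contact_force: [-0.2, 0.7, -0.4]
gripper_width: 85.2
```

```bash
python3 - <<'E'
from h import *
import time
snap("wrist"); O=((4,140,60),(17,255,255))
print(rim("wrist",*O,86,(440,-338),45)); print(readout.read_state()["position"])
E
```

```text
(array([ 439.80246525, -339.75992613]), np.float64(20.341715518031116), np.float64(86.36195960712229), 473, (array([305, 172], dtype=int32), array([346, 213], dtype=int32)))
[ 436.66401956 -340.1765609   203.15101395]
```

Request:
arm_command([
  [[0,0,0],[3,0,-40],0],
  [[0,0,0],[3,0,-80],0],
  [[0,0,0],[3,1,-115],0],
  [[0,0,0],[3,1,-138],0],
  [[0,0,0],[3,1,-146],0],
])

```text
clock: 8.05
position: [437.4, -337.0, 53.6]
ee_rot: [-0.089, 0.706, 0.096, 0.696]
contact_force: [-0.6, -0.3, -0.1]
gripper_width: 85.5
```

Request:
arm_command([
  [[0,0,0],[0,0,0],0.3],
  [[0,0,0],[0,0,0],0.6],
  [[0,0,0],[0,0,0],1],
  [[0,0,0],[0,0,0],1],
  [[0,0,0],[0,0,0],1],
])

```text
clock: 8.55
position: [438.6, -337.6, 55.5]
ee_rot: [-0.09, 0.705, 0.096, 0.697]
contact_force: [0.3, 0.4, 7.0]
gripper_width: 37.6
```

Request:
arm_command([
  [[0,0,0],[0,0,0],1],
  [[0,0,0],[0,0,0],1],
  [[0,0,0],[0,0,20],1],
  [[0,0,0],[0,0,50],1],
  [[0,0,0],[0,0,90],1],
])

```text
clock: 9.05
position: [437.0, -336.8, 144.3]
ee_rot: [-0.088, 0.706, 0.097, 0.696]
contact_force: [0.1, -0.1, -1.0]
gripper_width: 37.8
```

Request:
arm_command([
  [[0,0,0],[10,35,30],1],
  [[0,0,0],[23,78,45],1],
  [[0,0,0],[36,124,55],1],
  [[0,0,0],[50,170,65],1],
  [[0,0,0],[63,215,75],1],
])

```text
clock: 9.55
position: [499.8, -119.9, 219.5]
ee_rot: [-0.088, 0.706, 0.097, 0.696]
contact_force: [1.6, -0.6, -0.1]
gripper_width: 37.8
```

Request:
arm_command([
  [[0,0,0],[13,45,0],1],
  [[0,0,0],[26,90,0],1],
  [[0,0,0],[40,135,0],1],
  [[0,0,0],[56,184,0],1],
  [[0,0,0],[56,184,0],1],
])

```text
clock: 10.05
position: [556.9, 68.7, 218.4]
ee_rot: [-0.09, 0.706, 0.099, 0.695]
contact_force: [-0.4, 0.5, 0.3]
gripper_width: 37.5
```

```bash
cat >> h.py <<'E'
def level(st):
    M=R.from_quat(st["ee_rot"]).as_matrix(); x=M[:,0]; v=np.cross(x,[0,0,-1]); yaw=np.degrees(np.arctan2(M[1,1],M[0,1]))
    return np.degrees(v).round(2),yaw.round(1)
E
python3 - <<'E'
from h import *
im,d,c=snap("wrist"); cv2.imwrite("pics/w4.png",im)
st=readout.read_state(); p=st["position"]; print(p,"turn to level, jaw yaw",level(st))
print("blue",rim("wrist",(100,60,30),(125,255,255),76,(527,68),42))
O=((4,140,60),(17,255,255)); print("orange",rim("wrist",*O,p[2]-55.5+86,p[:2],45))
E
```

```text
[555.98214369  66.81950323 218.3603601 ] turn to level, jaw yaw (array([-0.56, -1.05, -0.  ]), np.float64(105.2))
blue (array([526.6613247 ,  66.65519957]), np.float64(27.684654503264124), np.float64(76.52756063170682), 691, (array([303, 126], dtype=int32), array([356, 181], dtype=int32)))
orange (array([557.394727  ,  68.80173587]), np.float64(20.887642027394175), np.float64(249.42029869268546), 2357, (array([286, 223], dtype=int32), array([365, 301], dtype=int32)))
```

View pics/w4.png

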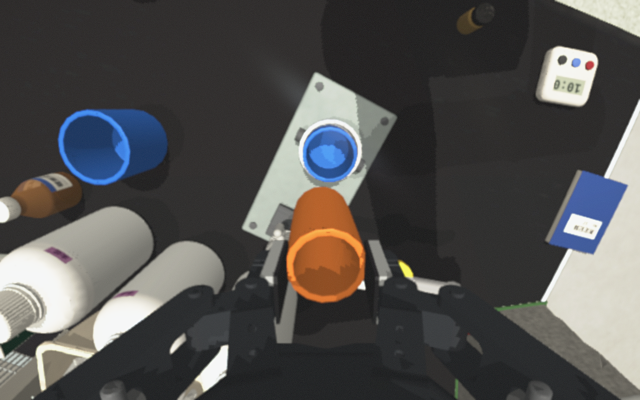

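The wrist view shows the blue cup home in the bucket at (330,153) and the orange cup held upright at (326,265). The orange rim is at z = 249.4, which matches what I expected from the grasp height. I'll move over the bucket now.

Request:
arm_command([
  [[0,0,0],[-20,-1,-10],1],
  [[0,0,0],[-30,-2,-30],1],
  [[0,0,0],[-30,-2,-55],1],
  [[0,0,0],[-30,-2,-75],1],
  [[0,0,0],[-30,-2,-78],1],
])

```text
clock: 10.6
position: [523.5, 63.2, 137.7]
ee_rot: [-0.089, 0.709, 0.097, 0.693]
contact_force: [0.5, 0.2, -1.1]
gripper_width: 37.9
```

```bash
python3 - <<'E'
from h import *
im,d,c=snap("wrist")
st=readout.read_state(); p=st["position"]; print(p,"turn to level, jaw yaw",level(st))
O=((4,140,60),(17,255,255)); print("orange",rim("wrist",*O,p[2]-55.5+86,p[:2],45))
E
```

```text
[524.54978164  63.5026394  138.80195607] turn to level, jaw yaw (array([-0.48, -1.27, -0.  ]), np.float64(105.2))
orange (array([523.76685281,  63.22141435]), np.float64(20.64249353760762), np.float64(168.44506439836368), 1745, (array([286, 223], dtype=int32), array([365, 301], dtype=int32)))
```

Request:
arm_command([
  [[0,-0.7,0],[3,4,0],1],
  [[0,-0.7,0],[3,4,-10],1],
  [[0,-0.7,0],[3,4,-20],1],
  [[0,-0.7,0],[3,4,-30],1],
  [[0,-0.7,0],[3,4,-30],1],
])

```text
clock: 11.15
position: [526.1, 67.2, 107.0]
ee_rot: [-0.09, 0.705, 0.096, 0.697]
contact_force: [-0.5, -0.1, -0.3]
gripper_width: 37.6
```

The cup is 24 mm inside the blue one with no contact. I'll lower it on down.

Request:
arm_command([
  [[0,0,0],[0,0,-8],1],
  [[0,0,0],[0,0,-16],1],
  [[0,0,0],[0,0,-23],1],
  [[0,0,0],[0,0,-28],1],
  [[0,0,0],[0,0,-30],1],
])

```text
clock: 11.65
position: [525.8, 67.0, 76.2]
ee_rot: [-0.09, 0.706, 0.096, 0.696]
contact_force: [-0.5, 0.0, -0.9]
gripper_width: 37.7
```

Request:
arm_command([
  [[0,0,0],[0,0,0],0.8],
  [[0,0,0],[0,0,0],0.5],
  [[0,0,0],[0,0,0],0.2],
  [[0,0,0],[0,0,0],0],
  [[0,0,0],[0,0,0],0],
])

```text
clock: 12.15
position: [526.0, 67.1, 76.5]
ee_rot: [-0.09, 0.706, 0.096, 0.696]
contact_force: [-0.3, -0.1, 0.7]
gripper_width: 83.5
```

Request:
arm_command([
  [[0,0,0],[0,0,20],0],
  [[0,0,0],[0,0,50],0],
  [[0,0,0],[0,0,90],0],
  [[0,0,0],[0,0,125],0],
  [[0,0,0],[0,0,135],0],
])

```text
clock: 12.65
position: [528.2, 67.6, 216.3]
ee_rot: [-0.09, 0.702, 0.097, 0.699]
contact_force: [-0.8, 0.4, -0.2]
gripper_width: 85.4
```

```bash
python3 - <<'E'
from h import *
im,d,c=snap("wrist"); cv2.imwrite("pics/w5.png",im); snap("top"); snap("scene")
O=((4,140,60),(17,255,255)); print(rim("wrist",*O,104,(526,67),40))
B=((100,60,30),(125,255,255)); print(rim("wrist",*B,76,(526,67),40))
for n in("top","scene"):
  for s,ce,p in blobs(n,(0,150,70),(4,255,255),(400,900,-100,400,110,250),15):
    print(n,"red",ce,s[:4],np.median(p,0).round(1),np.percentile(p,[2,98],axis=0).round())
  P=cloud(*load(n)[1:]); 
st=readout.read_state(); print(st["position"],level(st),st["joints"].round(2))
E
```

```text
(array([527.86744983,  64.61064642]), np.float64(20.129439638979647), np.float64(104.23701317083459), 433, (array([301, 167], dtype=int32), array([342, 209], dtype=int32)))
(array([526.11975778,  66.56033298]), np.float64(27.608319312772004), np.float64(76.4855585289771), 449, (array([297, 153], dtype=int32), array([350, 200], dtype=int32)))
top red [236.51923077 194.61538462] [234 189   6  12] [618.7 219.3 150.8] [[606. 211. 121.]
 [629. 227. 178.]]
scene red [245.33653846 211.24038462] [242 203   8  17] [617.3 227.4 150.4] [[612. 217. 125.]
 [628. 232. 173.]]
[525.68916369  67.19102542 211.41038574] (array([-0.47, -0.79, -0.  ]), np.float64(105.1)) [ 0.43  0.23 -0.21 -0.01 -1.15 -1.73]
```

View pics/w5.png

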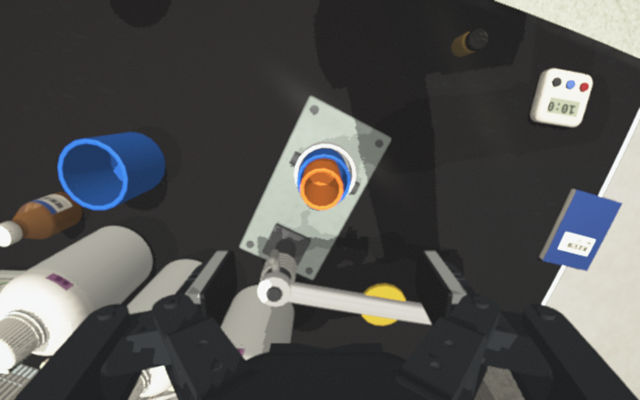

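The wrist view shows both cups nested in the bucket at (322,185). The rims are at z = 104.2 (orange) and 76.5 (blue), so both are home. The gauge arm lies from (273,291) to the right past the yellow disc at (384,304). Next I'll go over the post and turn the jaws about 80°, so they close across the swing direction.

Request:
arm_command([
  [[0,0,8],[15,28,5],0],
  [[0,0,16],[30,56,10],0],
  [[0,0,24],[45,84,20],0],
  [[0,0,32],[60,112,25],0],
  [[0,0,40],[80,148,25],0],
])

```text
clock: 13.3
position: [605.5, 215.6, 235.1]
ee_rot: [-0.327, 0.632, 0.33, 0.62]
contact_force: [1.1, -0.2, 0.0]
gripper_width: 85.2
```

Request:
arm_command([
  [[0,0,8],[0,0,0],0],
  [[0,0,16],[0,0,0],0],
  [[0,0,24],[0,0,0],0],
  [[0,0,32],[0,0,0],0],
  [[0,0,39],[0,0,0],0],
])

```text
clock: 13.8
position: [604.5, 215.2, 231.9]
ee_rot: [-0.52, 0.487, 0.52, 0.471]
contact_force: [0.2, 0.3, -0.0]
gripper_width: 85.3
```

```bash
python3 - <<'E'
from h import *
im,d,c=snap("wrist"); cv2.imwrite("pics/w6.png",im)
st=readout.read_state(); print(st["position"],level(st),st["joints"].round(2))
P=cloud(d,c); hsv=cv2.cvtColor(im,cv2.COLOR_BGR2HSV)
m=((hsv[...,0]<5)|(hsv[...,0]>175))&(hsv[...,1]>130)&(hsv[...,2]>60)&(np.hypot(P[...,0]-619,P[...,1]-220)<40)
q=P[m]; print(len(q),np.percentile(q,[1,50,99],axis=0).round(1)); t=m&(abs(P[...,2]-172)<4)
v,u=np.nonzero(t); h=cv2.convexHull(np.c_[u,v].astype(np.int32)).reshape(-1,2); print("top",circ(plane(c,h,172)),len(u))
# arm white top points
k=(abs(P[...,2]-122)<3)&(hsv[...,1]<80)&(hsv[...,2]>110)&(np.hypot(P[...,0]-630,P[...,1]-130)<120)&(d>0)
v,u=np.nonzero(k); q=plane(c,np.c_[u,v],122); w=np.linalg.svd(q[:,:2]-q[:,:2].mean(0),full_matrices=False)[2][0]
print("arm",len(q),q.mean(0),np.degrees(np.arctan2(w[1],w[0])),q.min(0),q.max(0))
E
```

```text
[604.43703956 215.27232347 232.01212048] (array([ 0.97, -0.93,  0.  ]), np.float64(-175.1)) [ 0.6   0.41  0.11  0.01 -1.29 -0.51]
793 [[612.1 210.3 120.3]
 [623.  216.  167.7]
 [634.7 229.2 174.2]]
top (array([623.7145109 , 219.79908156]), np.float64(8.777774285850098)) 393
arm 4292 [631.89755059 129.17964053 122.        ] -81.44866950117589 [614.32798601  57.9598652  122.        ] [738.79232723 213.53429474 122.        ]
```

View pics/w6.png

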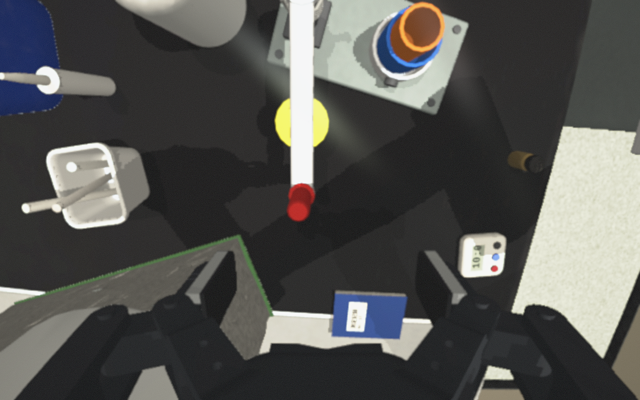

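The wrist view shows the red post at (300,202) with its top at (623.7, 219.8), radius 8.8 mm. The nested cups are at (408,42) and a stone block's corner is near (240,240). The geometry agrees: bucket to post is 181 mm (expected 180.1), the pivot is at (634.4, 44.5), and the post at the stop should be at (463, 80). Before descending I'll check how near the block is.

```bash
python3 - <<'E'
from h import *
im,d,c=load("wrist"); P=cloud(d,c); v,u=np.mgrid[0:400,0:640]
far=d>190  # skip own fingers
m=far&(P[...,2]>60)&(P[...,1]>150)&(P[...,2]<700); q=P[m]; r=np.hypot(q[:,0]-623.7,q[:,1]-219.8); k=r>22
o=np.argsort(r[k])[:400:80]; print(q[k][o].round())
im,d,c=load("scene"); P=cloud(d,c); m=(d>0)&(P[...,2]>60)&(P[...,1]>232)&(P[...,0]>400)&(P[...,0]<900)&(P[...,2]<700); q=P[m]
r=np.hypot(q[:,0]-623.7,q[:,1]-219.8); o=np.argsort(r)[:400:50]; print(q[o].round())
for lo,hi in((60,130),(130,200),(200,300),(300,420),(420,600)):
    s=(q[:,2]>lo)&(q[:,2]<hi); print(lo,hi,s.sum(), r[s].min() if s.any() else None)
E
```

```text
[[634. 200. 122.]
 [628. 195. 124.]
 [627. 191. 123.]
 [621. 188. 123.]
 [630. 185. 123.]]
[[622. 232. 115.]
 [668. 334. 394.]
 [694. 325. 450.]
 [658. 345. 227.]
 [657. 347. 432.]
 [654. 350. 428.]
 [662. 350. 448.]
 [651. 354. 367.]]
60 130 2779 12.628648823002155
130 200 1972 135.8285589234257
200 300 4588 118.33344529315382
300 420 5978 117.61987860055011
420 600 8164 117.8160955712104
```

The nearest obstacle is 118 mm away, which is enough. I'll descend over the post and close on it.

Request:
arm_command([
  [[0.5,-0.5,0],[12,3,-5],0],
  [[1,-0.9,0],[19,5,-25],0],
  [[1,-0.9,0],[19,5,-55],0],
  [[1,-0.9,0],[19,5,-80],0],
  [[1,-0.9,0],[19,5,-94],0],
])

```text
clock: 14.35
position: [622.1, 219.3, 133.4]
ee_rot: [-0.519, 0.481, 0.521, 0.477]
contact_force: [-0.1, 0.4, -0.0]
gripper_width: 85.8
```

Request:
arm_command([
  [[0,0,0],[0,0,0],0.3],
  [[0,0,0],[0,0,0],0.6],
  [[0,0,0],[0,0,0],1],
  [[0,0,0],[0,0,0],1],
  [[0,0,0],[0,0,0],1],
])

```text
clock: 14.85
position: [623.5, 219.9, 135.3]
ee_rot: [-0.52, 0.48, 0.521, 0.478]
contact_force: [2.3, -0.8, -0.4]
gripper_width: 14.9
```

Request:
arm_command([
  [[0,0,0],[0,0,0],1],
  [[0,0,0],[0,0,0],1],
  [[0,0,0],[0,0,0],1],
  [[0,0,0],[0,0,0],1],
  [[0,0,0],[0,0,0],1],
])

```text
clock: 15.35
position: [623.7, 219.9, 135.3]
ee_rot: [-0.52, 0.479, 0.521, 0.478]
contact_force: [2.8, 0.1, -1.9]
gripper_width: 15.3
```

I have the post; the width reads about 3 mm low, as it did on the cups. I'll swing it along the arc about the pivot, 6° per row.

Request:
arm_command([
  [[0,0,6],[-18,-2,0],1],
  [[0,0,12],[-36,-6,0],1],
  [[0,0,18],[-53.5,-12,0],1],
  [[0,0,24],[-70,-19.5,0],1],
  [[0,0,30],[-86,-29,0],1],
])

```text
clock: 15.85
position: [537.9, 190.1, 135.3]
ee_rot: [0.628, -0.327, -0.627, -0.326]
contact_force: [6.5, -5.3, -4.8]
gripper_width: 15.2
```

```bash
cat >> h.py <<'E'
def swing(step,n=5,piv=(634.4,44.5)):
    st=readout.read_state(); p=np.array(st["position"]); v=p[:2]-piv; th=np.degrees(np.arctan2(v[1],v[0]))
    print("pos",p.round(1),"rad",np.hypot(*v).round(1),"theta",th.round(2),"gauge",np.radians(th-93.7).round(3),"F",np.round(st["contact_force"],1),level(st),st["joints"].round(2),st["gripper_width"].round(1))
    for k in range(1,n+1):
        a=np.radians(th+step*k); print(step*k,(175.3*np.array([np.cos(a),np.sin(a)])-v).round(1))
E
python3 -c "
from h import *
swing(6)"
```

```text
Traceback (most recent call last):
  File "h.py", line 44, in swing
    print("pos",p.round(1),"rad",np.hypot(*v).round(1),"theta",th.round(2),"gauge",np.radians(th-93.7).round(3),"F",np.round(st["contact_force"],1),level(st),st["joints"].round(2),st["gripper_width"].round(1))
                                                                                                                                                                                    ^^^^^^^^^^^^^^^^^^^^^^^^^
AttributeError: 'float' object has no attribute 'round'
```

```bash
sed -i 's/,st\["gripper_width"\].round(1))/,st["gripper_width"])/' h.py; python3 -c "
from h import *
swing(6)"
```

```text
pos [537.9 190.1 135.3] rad 174.7 theta 123.52 gauge 0.52 F [ 6.5 -5.3 -4.8] (array([0.12, 0.02, 0.  ]), np.float64(-145.0)) [ 0.62  0.36 -0.23  0.   -0.98 -0.02] 15.171180193097955
6 [-15.1 -10.4]
12 [-28.6 -22.8]
18 [-40.8 -36.6]
24 [-51.4 -51.5]
30 [-60.4 -67.5]
```

Request:
arm_command([
  [[0,0,6],[-15,-10.5,0],1],
  [[0,0,12],[-28.5,-23,0],1],
  [[0,0,18],[-41,-36.5,0],1],
  [[0,0,24],[-51.5,-51.5,0],1],
  [[0,0,30],[-60.5,-67.5,0],1],
])

```text
clock: 16.35
position: [479.6, 122.7, 135.4]
ee_rot: [0.693, -0.151, -0.688, -0.152]
contact_force: [12.2, -2.9, -12.4]
gripper_width: 15.5
```

```bash
python3 -c "
from h import *
swing(3)"
```

```text
pos [479.6 122.7 135.4] rad 173.4 theta 153.19 gauge 1.038 F [ 12.2  -2.9 -12.4] (array([-0.02,  0.42,  0.  ]), np.float64(-114.7)) [ 0.58  0.23 -0.42  0.   -0.91  0.55] 15.49619805745076
3 [-5.6 -7.5]
6 [ -9.1 -15.9]
9 [-12.1 -24.6]
12 [-14.7 -33.4]
15 [-16.8 -42.3]
```

Force is about 17 N, because my pivot estimate is 1–2 mm off. I'll take the last 15° with a slightly smaller radius.

Request:
arm_command([
  [[0,0,3],[-4.5,-8,-0.5],1],
  [[0,0,6],[-8,-16.5,-1],1],
  [[0,0,9],[-11,-25,-1],1],
  [[0,0,12],[-13.5,-34,-1],1],
  [[0,0,14],[-15,-40,-1],1],
])

```text
clock: 16.85
position: [466.2, 83.6, 135.2]
ee_rot: [0.708, -0.064, -0.7, -0.068]
contact_force: [4.6, 2.1, -2.8]
gripper_width: 14.9
```

```bash
python3 -c "
from h import *
swing(1,2)"
```

```text
pos [466.2  83.6 135.2] rad 172.7 theta 166.91 gauge 1.278 F [ 4.6  2.1 -2.8] (array([-0.28,  0.66,  0.  ]), np.float64(-100.7)) [ 0.52  0.19 -0.47  0.   -0.9   0.86] 14.909414601292212
1 [-3.2 -2.4]
2 [-3.8 -5.4]
```

Request:
arm_command([
  [[0,0,0.5],[-0.5,-2,0],1],
  [[0,0,1],[-1,-4,0],1],
  [[0,0,1],[-1,-5,0],1],
  [[0,0,1],[-1,-5,0],1],
  [[0,0,1],[-1,-5,0],1],
])

```text
clock: 17.35
position: [465.7, 81.0, 135.3]
ee_rot: [0.709, -0.056, -0.7, -0.063]
contact_force: [0.7, 9.0, -4.2]
gripper_width: 14.7
```

```bash
python3 -c "
from h import *
swing(1,2)"
```

```text
pos [465.7  81.  135.3] rad 172.6 theta 167.78 gauge 1.293 F [ 0.7  9.  -4.2] (array([-0.52,  0.76,  0.  ]), np.float64(-99.7)) [ 0.52  0.19 -0.47 -0.   -0.89  0.89] 14.744645399960564
1 [-3.3 -2.4]
2 [-3.9 -5.4]
```

The tool moved only 2.6 of the 5 mm commanded and force rose to 9 N, so the arm looks to be on its stop. One more small push should confirm it.

Request:
arm_command([
  [[0,0,0],[-0.5,-2,0],1],
  [[0,0,0],[-1,-4,0],1],
  [[0,0,0],[-1,-5,0],1],
  [[0,0,0],[-1,-5,0],1],
  [[0,0,0],[-1,-5,0],1],
])

```text
clock: 17.85
position: [465.7, 80.5, 135.3]
ee_rot: [0.71, -0.054, -0.699, -0.066]
contact_force: [-0.6, 17.0, -5.0]
gripper_width: 15.0
```

```bash
python3 - <<'E'
from h import *
swing(1,1)
w,_,_=snap("wrist"); s,d,c=snap("scene"); t,dt,ct=snap("top"); swing(1,1)
a=cv2.resize(s[150:270,200:420],None,fx=3,fy=3,interpolation=2)
cv2.imwrite("pics/fin.png",np.vstack([cv2.resize(w,(352,220)).copy() if 0 else np.hstack([cv2.resize(w,(352,220)),cv2.resize(t[150:260,220:396],(352,220))])[:, :660],a]))
O=((4,140,60),(17,255,255)); Y=((22,120,80),(34,255,255))
for nm,C,bx in(("orange",O,(480,580,20,120,60,125)),("yellow",Y,(480,580,20,120,90,125))):
  for n in("scene","top","wrist"):
    for s_,ce,p in blobs(n,*C,bx,8): print(n,nm,ce.round(),len(p),np.median(p,0).round(1),np.percentile(p,[2,98],axis=0).round(0).tolist())
E
```

```text
pos [465.7  80.5 135.3] rad 172.5 theta 167.96 gauge 1.296 F [-0.6 17.  -5. ] (array([-0.96,  0.94,  0.  ]), np.float64(-99.7)) [ 0.51  0.19 -0.47 -0.01 -0.89  0.89] 14.97928507141486
1 [-3.4 -2.4]
pos [465.7  80.5 135.3] rad 172.5 theta 167.96 gauge 1.296 F [-0.4 16.7 -4. ] (array([-0.95,  0.94,  0.  ]), np.float64(-99.7)) [ 0.51  0.19 -0.47 -0.01 -0.89  0.89] 15.08251661819064
1 [-3.4 -2.4]
scene orange [302. 216.] 105 [517.6  82.2  90.4] [[506.0, 64.0, 74.0], [539.0, 87.0, 105.0]]
scene yellow [300. 209.] 41 [525.5  85.8 116.5] [[508.0, 76.0, 112.0], [544.0, 93.0, 119.0]]
wrist yellow [303. 122.] 1140 [530.7  83.1 116.8] [[512.0, 76.0, 115.0], [547.0, 90.0, 118.0]]
wrist yellow [356. 124.] 1062 [523.8  52.9 116.8] [[507.0, 46.0, 116.0], [542.0, 60.0, 118.0]]
```

View pics/fin.png

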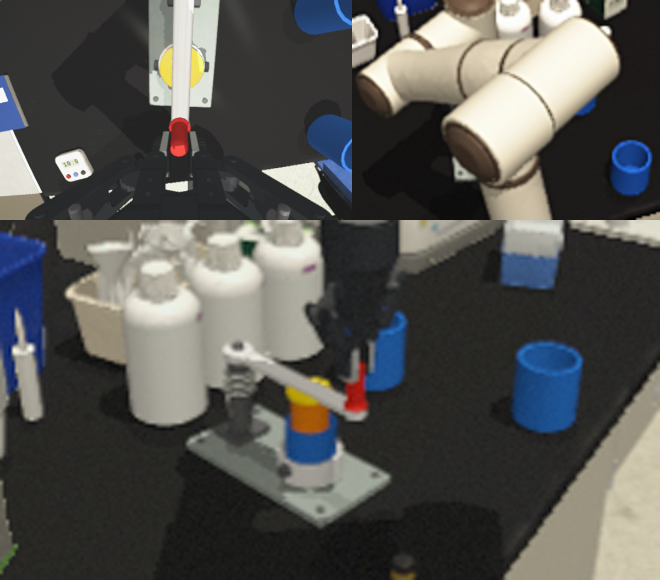

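The last push moved it only 0.5 mm while force rose from 9 to 17 N, so it is on the stop. The yellow disc's two halves centre on about (527, 68), over the bucket. The picture shows the cups nested under the disc and the post still gripped. I'm handing in now.

```bash
python3 -c "
from h import *
arm.job_done(); swing(1,1)"
```

```text
the job is handed in; nothing more can be done
the job is handed in; nothing more can be done
```

The job is handed in at about 18 s. The blue cup is in the bucket with the orange cup inside it, both mouth up and let go. The red post is still gripped, with the gauge arm held against its stop.

**Last checks:**
- **Cup heights:** before the swing the rims measured z = 76.5 mm (blue, home is 76) and 104.2 mm (orange, home is 104).
- **Stop:** a further 5 mm push moved the post only 0.5 mm while the force rose from 9 to 17 N. The angle computed from the tool position was 1.296 rad, against 1.3 at the stop.
- **Gauge disc:** it is centred at about (527, 68) mm, and I had measured the bucket axis at (527, 68).

**Disagreements:**
- The gripper width read 3–4 mm less than the true size on all three grasps.
- The radius from my estimated pivot to the gripper came out 172.5 mm instead of 175. I take this to be a small pivot error; it caused about 17 N of side load mid-swing.
- In the last view the robot arm blocked the top camera, so the final look came from the scene and wrist cameras only.

I did not touch the bystander objects or the two larger look-alike blue cups. I did not re-measure their positions at the end.

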